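# Level the bench mill on its feet and take out the prop block

### The job

The little bench mill is propped level on a white block, with its two front levelling feet hanging clear of the bench. Screw both front feet down with their knobs until each one just bears firmly on the bench, without tilting the mill up, and let go. Then draw the block straight out from under the front edge and leave it standing on the bench, so that the mill stands level and evenly on all four feet and no longer rocks; do not lean on the mill, shove it about or disturb the vessels beside it.

Things in the scene. Friction and masses are not known exactly. Their poses are not given: they have to be found in the camera images.
- base: The bench mill, loose, about 3 kg: an aluminium plate 200 (x) x 300 (y) x 12 mm, its top 52 mm above the bench. Origin on the bench under the plate's centre, z up; its front edge, with knobs and block, is at x = -100 mm and faces the robot. Feet at x = +-75, y = +-125 mm; the block holds it level at first. On the plate, behind x = -12 mm, gearbox, barrel to +y and cup, up to 221 mm high.
- knob_left: Black square knob on the plate's front corner at +y (base frame x = -75, y = +125 mm): 26 x 26 mm across flats (its x and y axes are square to the flats), from 10 to 40 mm above the plate. Origin on its axis at the plate's top, z up. Clockwise from above screws the foot under it down 12 mm per turn; the knob itself does not sink. Thread friction 0.03 N m; it stays where left.
- knob_right: The same knob, with its own foot, on the plate's front corner at -y (base frame x = -75, y = -125 mm).
- foot_left_axis (a point): Point on the left knob's axis at the plate's underside, over the front left foot; it does not move with the foot. The foot, 28 mm across, hangs 1 to 5 mm above the bench at the start; how far is not told. Once it bears, it pushes its knob up against a stiff spring in the plate (6 N per mm): a hand that holds the knob at its height feels that upward push grow. End stop: within a turn.
- foot_right_axis (a point): The same point over the front right foot, which hangs at its own height.
- rear_foot_left: Fixed rubber rear foot, 28 mm across, below the plate at base frame x = +75, y = +125 mm. Origin at its underside.
- rear_foot_right: Fixed rubber rear foot, 28 mm across, below the plate at base frame x = +75, y = -125 mm. Origin at its underside.
- block: White plastic prop block, 90 (x) x 50 (y) mm, 0.2 kg, on the bench: its rear half is 40 mm high and its last 25 mm (+x end) carry the plate's front edge near the middle; its front half is a 14 mm foot with an upright grip fin 36 mm long (x), 16 mm thick (y), up to 66 mm above the bench, centred at block x = -24 mm. Origin: centre of its underside, x towards the mill, z up.
- table: The stainless bench, top at z = 0, origin in its middle.
- beaker: Glass beaker, 84 mm across, 110 mm high; leave alone. Origin at its underside.
- bottle: Clear jar with a blue cap, 76 mm across, 160 mm high; leave alone. Origin at its underside.
- steel_cup: Small steel cup, 72 mm across, 75 mm high; leave alone. Origin at its underside.
Not all that is in view belongs to the job. Of the things that look like the block, take the one that is farthest from the robot's base at the start.

How it is judged (in metres and radians):
On the way, in this order (a step that is already met when the one before it is completed fails the run):
1. both front feet bear on the bench (over 1 N each) with the hand off and the block still in place (contact force between each of knob_left, knob_right and anything else above 1 N and contact force between the fingers and anything else below 0.1 N and x of block in the frame of base above -0.135 m), for 0.2 s.
2. the block is drawn clear of the plate's front edge (x of block in the frame of base below -0.15 m), for 0.1 s.
At the end, for the whole second after the job is handed in: All four feet carry load (over 2.5 N each), the plate is level within 1.2 degrees and still, and the block stands at rest on the bench, clear of the plate's front edge by 5 mm or more (contact force between each of knob_left, knob_right, rear_foot_left, rear_foot_right and anything else above 2.5 N and angle between base's own z axis and vertical below 0.021 rad and angular speed of base below 0.05 rad/s and x of block in the frame of base below -0.15 m and height (world z) of block below 0.005 m and angle between block's own z axis and vertical below 0.1 rad and linear speed of block below 0.02 m/s); the robot touches nothing.
It fails at once if the mill is shoved or dropped: it moves more than 15 mm, or tips more than 3 degrees (distance of base from where it was at the start of the episode above 0.015 m or angle between base's own z axis and vertical above 0.052 rad).
It fails at once if the mill is leaned on: its feet press on the bench with more than 52 N in all (its weight is about 30 N) (contact force between base and table above 52 N).
It fails at once if a bystander is disturbed (moved more than 15 mm) (distance of any of beaker, bottle, steel_cup from where it was at the start of the episode above 0.015 m).
It also fails if it takes over 72 s, if anything falls off the work surface, if the arm or the gripper's body presses on something with over 40 N, if the wrist force passes 120 N, or if a joint passes its speed limit or range.

### The arm

A 6-joint arm with a two-finger parallel gripper is mounted at the origin on the work surface. World frame = base frame: x ahead of the robot, y to its left, z up, the work surface at z = 0. Lengths are in mm, angles in rad, forces in N, time in s.
With the tool pointing down it reaches from about 250 to 775 mm from the base axis. Payload 4 kg.
Tool frame: the origin (TCP) lies midway between the tips of the shut fingers; the grasp point (between the pads) lies 19 mm behind it (r.tcp_to_grasp is the distance from the TCP to the grasp point, in mm); z points along the fingers, y is the line along which they close (so a half turn about z gives the same grasp; the last joint's range is limited). The gripper opens to 85 mm and grips with 20 to 120 N. Pads are 22 mm wide; open, the fingers measure 114 mm over their backs; the gripper's body (76 mm by 85 mm) begins 54 mm behind the grasp point. The pads swing forward as they close: fully open they stand 13 mm farther back than shut.
Start: joints at [-1.425, 0.087, 1.371, -0, 1.684, -0.103], TCP at [135.429, -533.082, 231.341] pointing down, gripper open.
Joint ranges: [-3.1, 3.1], [-0.76, 2.03], [0.27, 2.55], [-1.08, 4.22], [0.17, 2.65], [-2.57, 2.57]. Speed limits (rad/s): [2.79, 2.79, 3.14, 3.14, 3.14, 3.14].

### API

Orientations are given as a rotation vector (axis times angle).
In Python, from plant import r gives the robot as it stands.
- The arm moves only by the tool arm_command, never from a script. Its arguments are lists of equal length, an entry for each row: "hand": the opening, from 0 (shut) to 1 (fully open); "translation": the shift along the world's x, y, z in m, a list of three; "angular": the turn, a rotation vector about the world's x, y, z in rad, a list of three. A call has exactly 5 rows; each row shifts and turns the commanded pose from where the row before left it; what a row does not reach is not made up. A row lasts 1/10 s, in which the tool goes at most 50 mm and 8.59 degrees, less where a joint would pass 70% of its speed; a pose out of reach is approached as far as the arm can. A call is refused whole if a number of a shift passes 0.05 or a number of a turn 0.15, either way. A call with a gripper value outside its range is refused whole. The fingers move at their own pace and stop on an object; "force" is the grip in N (left out, the last holds). Time passes only in rows, so rows that do not move let the fingers close, or fill a call up. It gives the time, the measured TCP pose, the force, the opening and the grip force at its end, in the units of the state.
- r.get_obs(): the state, without advancing time (a new reading comes with each control period).
- r.camera(name): name is "scene" or "side" or "wrist"; returns a dict with "frame" (420x560x3 uint8, red, green, blue), "z_map" (420x560 float32, mm along the optical axis (not along the pixel's ray), 0 where there is no reading), "fx", "fy", "cx", "cy" (pixels), "k1" (the pictures are not rectified: a ray, as slopes to the right and down, at radius r is drawn at 1 + k1 r^2 times it, then the intrinsics apply), "cam_to_world" (4x4, takes a point from camera to world coordinates). Camera axes: x right, y down, z forward; pixel columns grow to the right and rows downward; lengths in mm; the calibration is good to about 2 mm. A picture is of the moment at which its call begins.
- r.sign_off(): hands the job in; it is judged then, once.
The state is a dict: "time_s": time; "qpos": joint angles; "qd": joint speeds; "tau": joint torques, N m; "ee_pos": TCP position; "tcp_rot": TCP orientation; "wrist_force": force on the tool from outside, world axes, zero at the start; "moment": the same for the moment, N m; "finger_gap": opening from 0.0 (shut) to 1.0 (fully open); "grip_force": force on a finger pad.
Only numpy, scipy, OpenCV 4.12 (cv2) and the standard library are available. Lean on these libraries where they do the work, as an engineer would, in place of code of your own. Each camera call takes 0.05 s, during which the arm holds its last target. There are 200 camera calls.

## Working session

There is one attempt and no reset: what is moved stays moved. The work goes in short steps, Python scripts to look and compute and a tool call to move; the robot and the scene stay as the last step left them, time stands still between calls to the robot, and variables do not carry over. Pictures are saved under pics/ and viewed, at most 10 in all, crops included, and the job is handed in when it is done.

Besides the shell and the picture viewer there is one more tool, called after "Request:" as a command line: name --argument value ..., lists and objects as JSON in quotes. arm_command: Moves the arm, as the interface text tells. Its arguments: {"type":"object","properties":{"hand":{"type":"array","items":{"type":"number"}},"translation":{"type":"array","items":{"type":"array","items":{"type":"number"}}},"angular":{"type":"array","items":{"type":"array","items":{"type":"number"}}},"force":{"type":"number"}},"required":["hand","translation","angular"]}

```bash
ls; mkdir -p pics
cat > h.py <<'E'
import numpy as np, cv2
from plant import r
def cam(n):
    c=r.camera(n); return c
def pts(c):
    h,w=c["z_map"].shape
    u,v=np.meshgrid(np.arange(w),np.arange(h))
    K=np.array([[c["fx"],0,c["cx"]],[0,c["fy"],c["cy"]],[0,0,1.]])
    p=cv2.undistortPoints(np.stack([u,v],-1).reshape(-1,1,2).astype(float),K,np.array([c["k1"],0,0,0.])).reshape(h,w,2)
    z=c["z_map"][...,None]
    P=np.concatenate([p*z,z,np.ones_like(z)],-1)@np.array(c["cam_to_world"]).T
    P=P[...,:3]; P[c["z_map"]<=0]=np.nan
    return P
E
python3 - <<'E'
from h import *
for n in ("scene","side"):
    c=cam(n); cv2.imwrite(f"pics/{n}0.png",c["frame"][...,::-1]); np.savez(f"{n}0.npz",**c)
    print(n,np.round(c["cam_to_world"],2).tolist(),c["fx"],c["k1"])
print(r.get_obs())
E
```

```text
pics
scene [[0.72, 0.56, -0.42, 918.92], [0.7, -0.56, 0.45, -429.82], [0.01, -0.61, -0.79, 806.71], [0.0, 0.0, 0.0, 1.0]] 414.1471304019865 -0.12011295680017096
side [[-1.0, -0.06, 0.06, 452.95], [-0.08, 0.71, -0.7, 875.98], [0.0, -0.7, -0.71, 984.54], [0.0, 0.0, 0.0, 1.0]] 423.8936825073534 0.022352765167890278
{'time_s': 0.1, 'qpos': array([-1.42509182e+00,  8.78996567e-02,  1.37213784e+00,  3.45941351e-06,
        1.68361784e+00, -1.03121949e-01]), 'qd': array([ 3.26649249e-05, -1.91448900e-03, -3.96183437e-03,  5.52568056e-04,
       -7.30140522e-04,  5.39535219e-04]), 'tau': array([ 2.84919028e-03, -3.53013396e+01, -3.14218104e+01, -2.58873609e-05,
        7.93308980e-03,  7.98871326e-06]), 'ee_pos': array([ 135.36402241, -532.60440098,  230.2284326 ]), 'tcp_rot': array([-3.11526377e+00, -3.89592829e-01,  6.35390763e-05]), 'wrist_force': array([-0.054097  , -0.12181725,  0.07424663]), 'moment': array([ 0.00823717,  0.0184515 , -0.00984472]), 'grip_force': 0.0, 'finger_gap': 1.0002371299586164}
```

View pics/scene0.png

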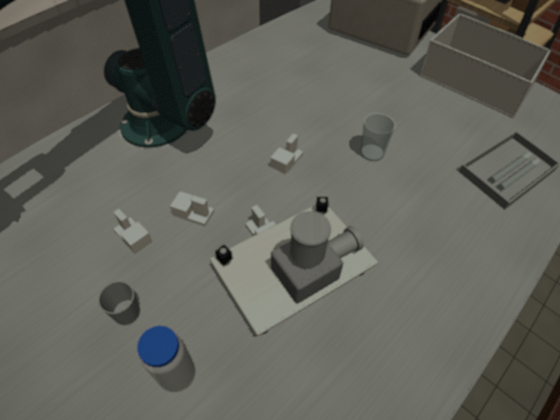

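View pics/side0.png

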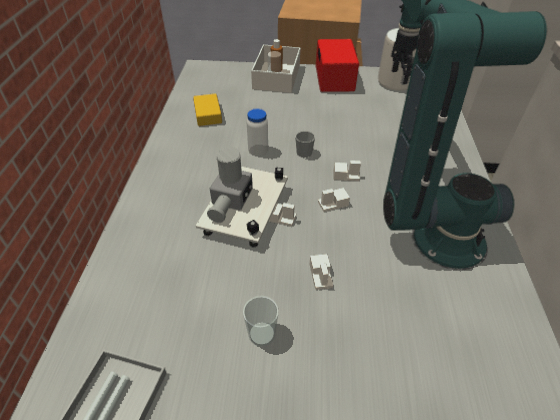

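The scene view shows four block-like things: (285,155), (192,207), (131,232) and (258,220), the last with its end under the mill's front edge. The knobs are at (224,255) and (322,204). The side view shows the blocks at (321,271), (335,199), (348,171) and (285,213, at the mill), and the knobs at (253,227) and (279,174). Next I measure them.

```bash
cat > m.py <<'E'
from h import *
def knobs(c,P,lo=84,hi=98):
    f=c["frame"].astype(int); m=(f.max(-1)<60)&(P[...,2]>lo)&(P[...,2]<hi)&(P[...,0]>250)
    n,l,s,ce=cv2.connectedComponentsWithStats(m.astype(np.uint8)); out=[]
    for i in range(1,n):
        if s[i,4]>25:
            q=P[l==i]; ra=cv2.minAreaRect(q[:,:2].astype(np.float32)); out.append((ce[i].round(),s[i,4],q.mean(0).round(1),np.round(ra[0],1),np.round(ra[1],1),round(ra[2],1)))
    return out
E
python3 - <<'E'
from m import *
for n in ("scene","side"):
    c=dict(np.load(f"{n}0.npz")); P=pts(c); f=c["frame"].astype(int)
    print(n); 
    for k in knobs(c,P): print(' knob',k)
    m=(abs(P[...,2]-52)<5)&(f.min(-1)>110)
    k,l,s,ce=cv2.connectedComponentsWithStats(m.astype(np.uint8)); i=1+np.argmax(s[1:,4])
    q=P[l==i]; print(' plate',s[i],q.mean(0),cv2.minAreaRect(q[:,:2].astype(np.float32)))
    # fins/top blocks
    for lo,hi in ((60,70),(36,44)):
        m=(P[...,2]>lo)&(P[...,2]<hi)&(f.min(-1)>120)
        k,l,s,ce=cv2.connectedComponentsWithStats(m.astype(np.uint8))
        for i in range(1,k):
            if s[i,4]>12:
                q=P[l==i]; mm=q.mean(0); print(lo,ce[i].round(),s[i,4],mm.round(1),np.hypot(*mm[:2]).round(),cv2.minAreaRect(q[:,:2].astype(np.float32)))
    m=(f[...,2]>100)&(f[...,0]<60)&(P[...,2]>100)
    if m.any(): print('cap',np.nanmean(P[m],0))
a=cv2.imread("pics/scene0.png")[180:290,190:350]; cv2.imwrite("pics/crop.png",cv2.resize(a,None,fx=4.5,fy=4.5,interpolation=cv2.INTER_CUBIC))
E
```

```text
scene
 knob (array([518.,   6.]), np.int32(51), array([ 496.7, 1433.8,   91.4]), array([ 496.8, 1436.1]), array([18.2, 61.4]), 86.8)
 knob (array([428.,  25.]), np.int32(56), array([329.7, 956.4,  91.1]), array([327.6, 974.4]), array([ 11.9, 191.6]), 8.7)
 knob (array([524.,  25.]), np.int32(31), array([ 576.8, 1284.4,   91.1]), array([ 577.1, 1286.4]), array([31.8, 15.6]), 32.5)
 knob (array([322., 202.]), np.int32(78), array([590.1,  55.1,  90.4]), array([587.8,  57.3]), array([24.6, 24.1]), 41.3)
 knob (array([223., 253.]), np.int32(112), array([ 534.2, -186.2,   91.3]), array([ 532.7, -184.5]), array([24. , 25.5]), 86.8)
 knob (array([303., 282.]), np.int32(219), array([ 693.7, -121.7,   91.1]), array([ 692.3, -120.4]), array([136.8,  65.8]), 34.4)
 plate [ 210  214  168  120 5757] [ 630.70212889 -135.9576536    52.35003473] ((631.3059692382812, -77.99166870117188), (299.51580810546875, 201.8032989501953), 76.77082061767578)
60 [291. 138.] 51 [380.2 181.8  65.6] 421.0 ((379.0338134765625, 182.2140350341797), (16.709396362304688, 34.758174896240234), 16.914276123046875)
60 [198. 2
[... 2618 characters left out ...]
71875), (41.80437469482422, 52.75569152832031), 18.009057998657227)
36 [277. 209.] 64 [523.3 -52.3  39.6] 526.0 ((523.12548828125, -53.75389099121094), (49.220577239990234, 18.453584671020508), 75.65638732910156)
36 [320. 261.] 193 [390.  139.1  39.6] 414.0 ((389.7641906738281, 140.67440795898438), (49.60947036743164, 46.787723541259766), 13.587769508361816)
36 [265. 316.] 26 [524.4 323.   39.3] 616.0 ((523.9495239257812, 323.64691162109375), (7.617740631103516, 38.338932037353516), 72.65991973876953)
36 [260. 339.] 24 [530.9 386.3  39.6] 657.0 ((532.6500854492188, 386.12615966796875), (7.839056968688965, 41.160926818847656), 89.86898803710938)
cap [ 623.73791929 -392.43203206  160.61278249]
```

View pics/crop.png

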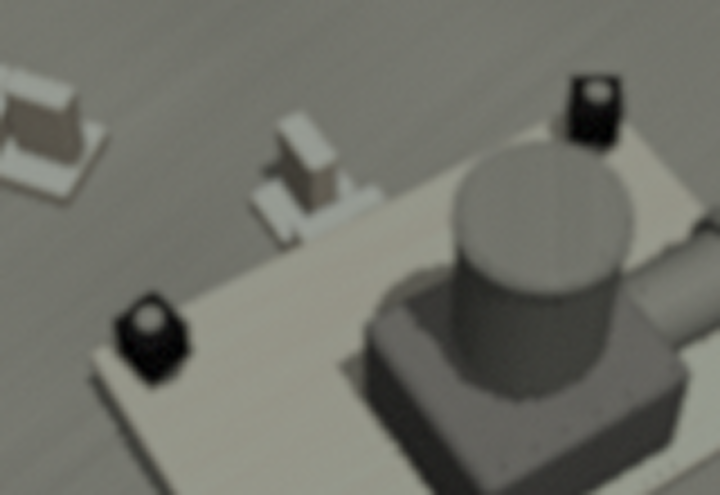

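The crop confirms the choice: the block at scene (258,220), with its rear end under the plate edge, is 526 mm from the base, while the others are at 352 to 426 mm. Results:
- **Mill:** centre (631,-77), yaw -13.3°.
- **Knobs:** left (587,61), right (530,-182). Both match the base frame within 1–2 mm.

I'll go to a hover over the right knob first.

Request:
arm_command --hand '[1, 1, 1, 1, 1]' --translation '[[0.02, 0.0175, 0], [0.02, 0.0175, 0], [0.02, 0.0175, 0], [0.02, 0.0175, 0], [0.02, 0.0175, 0]]' --angular '[[0, 0, 0.145], [0, 0, 0.145], [0, 0, 0.145], [0, 0, 0.145], [0, 0, 0.145]]'

```text
time_s: 0.6
ee_pos: [236.0, -444.5, 230.7]
tcp_rot: [-2.771, -1.477, -0.0]
wrist_force: [0.3, 0.4, -0.0]
finger_gap: 1.002
grip_force: 0.0
```

Request:
arm_command --hand '[1, 1, 1, 1, 1]' --translation '[[0.02, 0.0175, 0], [0.02, 0.0175, 0], [0.02, 0.0175, 0], [0.02, 0.0175, 0], [0.02, 0.0175, 0]]' --angular '[[0, 0, 0.145], [0, 0, 0.145], [0, 0, 0.145], [0, 0, 0.145], [0, 0, 0.145]]'

```text
time_s: 1.1
ee_pos: [336.0, -357.0, 230.8]
tcp_rot: [-2.067, -2.364, -0.0]
wrist_force: [0.1, 0.5, -0.8]
finger_gap: 0.999
grip_force: 0.0
```

Request:
arm_command --hand '[1, 1, 1, 1, 1]' --translation '[[0.02, 0.0175, 0], [0.02, 0.0175, 0], [0.02, 0.0175, 0], [0.02, 0.0175, 0], [0.02, 0.0175, 0]]' --angular '[[0, 0, 0.145], [0, 0, 0.145], [0, 0, 0.145], [0, 0, 0.145], [0, 0, 0.145]]'

```text
time_s: 1.6
ee_pos: [435.9, -269.6, 230.7]
tcp_rot: [-1.094, -2.944, -0.001]
wrist_force: [-0.1, -1.1, -0.1]
finger_gap: 0.999
grip_force: 0.0
```

Request:
arm_command --hand '[1, 1, 1, 1, 1]' --translation '[[0.02, 0.0175, 0], [0.02, 0.0175, 0], [0.02, 0.0175, 0], [0.018, 0.0175, 0], [0.015, 0.0175, 0]]' --angular '[[0, 0, 0.145], [0, 0, 0.145], [0, 0, 0.145], [0, 0, 0.145], [0, 0, 0.145]]'

```text
time_s: 2.1
ee_pos: [529.0, -182.1, 230.5]
tcp_rot: [0.021, -3.14, -0.001]
wrist_force: [-0.0, -0.2, -0.7]
finger_gap: 0.999
grip_force: 0.0
```

Request:
arm_command --hand '[1, 1, 1, 1, 1]' --translation '[[0, 0, 0], [0, 0, 0], [0, 0, 0], [0, 0, 0], [0, 0, 0]]' --angular '[[0, 0, 0], [0, 0, 0], [0, 0, 0], [0, 0, 0], [0, 0, 0]]'

```text
time_s: 2.6
ee_pos: [528.0, -183.8, 231.5]
tcp_rot: [-0.008, 3.142, -0.0]
wrist_force: [-0.1, -0.4, 0.0]
finger_gap: 0.998
grip_force: 0.0
```

```bash
cat > w.py <<'E'
from m import *
import sys
c=cam("wrist"); P=pts(c); f=c["frame"].astype(int); cv2.imwrite(f"pics/{sys.argv[1]}.png",c["frame"][...,::-1])
d=(f.max(-1)<75)
print("cam",np.round(c["cam_to_world"],2)[:3].tolist())
for k in knobs(c,P): print(k)
m=(P[...,2]>86)&(P[...,2]<96)
n,l,s,ce=cv2.connectedComponentsWithStats(m.astype(np.uint8))
for i in range(1,n):
    if s[i,4]>100: q=P[l==i]; print("any",ce[i].round(),s[i],q.mean(0).round(1),cv2.minAreaRect(q[:,:2].astype(np.float32)))
o=r.get_obs(); print(o["ee_pos"].round(1),o["tcp_rot"].round(3),o["qpos"].round(3),o["wrist_force"].round(2),o["moment"].round(3))
E
python3 w.py w1
```

```text
cam [[-0.01, 0.96, 0.28, 456.47], [1.0, 0.0, 0.0, -184.14], [0.0, 0.28, -0.96, 374.9]]
(array([288., 199.]), np.int32(762), array([ 528.5, -181.5,   92.2]), array([ 530. , -181.4]), array([24.7, 25.6]), 89.7)
(array([549., 263.]), np.int32(567), array([586.6,  53.8,  90.8]), array([588.2,  60.4]), array([26.8, 24.7]), 44.4)
(array([349., 311.]), np.int32(725), array([ 634.8, -124.9,   91.3]), array([ 646., -132.]), array([ 31. , 107.9]), 55.9)
(array([508., 341.]), np.int32(29), array([671.9,  35.3,  86.2]), array([672. ,  36.2]), array([10.5,  2.4]), 86.6)
any [288. 200.] [273 184  32  32 976] [ 529.3 -181.    92.7] ((529.9405517578125, -180.8820037841797), (25.477645874023438, 25.847047805786133), 0.3160955607891083)
any [550. 264.] [536 245  24  38 574] [587.4  54.5  91.7] ((587.9299926757812, 60.71710968017578), (27.00551414489746, 25.53338050842285), 44.821258544921875)
any [ 75. 281.] [ 28 260  69  64 628] [ 606.2 -373.1   91.1] ((611.0112915039062, -380.4027099609375), (74.2327880859375, 33.20243835449219), 40.03687286376953)
any [348. 312.] [319 285  71  88 522] [ 636.  -125.6   91.2] ((647.3634033203125, -132.3845672607422), (31.292194366455078, 110.25115966796875), 56.608543395996094)
[ 528.  -183.7  231.5] [-0.009  3.141 -0.   ] [-0.436  0.107  1.349  0.     1.686 -2.013] [-0.35  0.24 -0.  ] [-0.009  0.021  0.016]
```

View pics/w1.png

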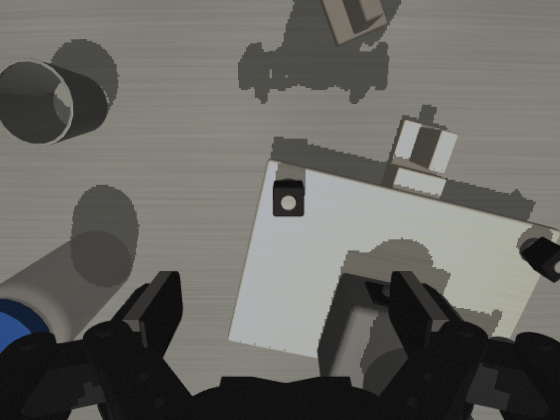

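The wrist view shows the right knob at (288,199), square to the world axes, and the left knob at about (549,263), turned 45°. The chosen block is at (425,155), the steel cup at left (50,100) and the bottle cap at bottom left. The right knob measures (530,-181), yaw 0°. Going down over it.

Request:
arm_command --hand '[0.7, 0.7, 0.7, 0.7, 0.7]' --translation '[[0.002, 0.0025, -0.035], [0, 0, -0.035], [0, 0, -0.035], [0, 0, -0.035], [0, 0, -0.012]]' --angular '[[0, 0, 0], [0, 0, 0], [0, 0, 0], [0, 0, 0], [0, 0, 0]]'

```text
time_s: 3.15
ee_pos: [527.6, -179.7, 75.0]
tcp_rot: [0.01, -3.134, -0.005]
wrist_force: [-0.5, 0.7, -1.0]
finger_gap: 0.698
grip_force: 0.0
```

Request:
arm_command --hand '[0.5, 0.5, 0.5, 0.5, 0.5]' --translation '[[0, 0, -0.008], [0, 0, -0.006], [0, 0, 0], [0, 0, 0], [0, 0, 0]]' --angular '[[0, 0, 0], [0, 0, 0], [0, 0, 0], [0, 0, 0], [0, 0, 0]]'

```text
time_s: 3.65
ee_pos: [531.4, -181.0, 66.9]
tcp_rot: [-0.011, 3.139, -0.002]
wrist_force: [0.1, -0.3, 0.2]
finger_gap: 0.505
grip_force: 0.0
```

```bash
cat > o.py <<'E'
from plant import r
o=r.get_obs()
for k in ("time_s","ee_pos","tcp_rot","qpos","wrist_force","moment","finger_gap","grip_force"): print(k,o[k] if not hasattr(o[k],'round') else o[k].round(3))
E
python3 o.py
```

```text
time_s 3.65
ee_pos [ 531.37  -180.999   66.912]
tcp_rot [-1.100e-02  3.139e+00 -2.000e-03]
qpos [-0.429  0.2    1.578  0.     1.362 -2.007]
wrist_force [ 0.077 -0.349  0.181]
moment [0.043 0.007 0.003]
finger_gap 0.5050784212419196
grip_force 0.0
```

Request:
arm_command --hand '[0.3, 0.2, 0.2, 0.2, 0.2]' --translation '[[0, 0, 0], [0, 0, 0], [0, 0, 0], [0, 0, 0], [0, 0, 0]]' --angular '[[0, 0, 0], [0, 0, 0], [0, 0, 0], [0, 0, 0], [0, 0, 0]]' --force 25

```text
time_s: 4.15
ee_pos: [531.0, -181.2, 66.4]
tcp_rot: [-0.011, 3.14, -0.002]
wrist_force: [-0.5, -2.8, 5.7]
finger_gap: 0.299
grip_force: 28.6
```

Request:
arm_command --hand '[0.2, 0.2, 0.2, 0.2, 0.2]' --translation '[[0, 0, 0], [0, 0, 0], [0, 0, 0], [0, 0, 0], [0, 0, 0]]' --angular '[[0, 0, 0], [0, 0, 0], [0, 0, 0], [0, 0, 0], [0, 0, 0]]'

```text
time_s: 4.65
ee_pos: [531.0, -181.2, 66.5]
tcp_rot: [-0.011, 3.14, -0.002]
wrist_force: [-1.4, -2.2, 5.3]
finger_gap: 0.3
grip_force: 28.6
```

```bash
python3 o.py
```

```text
time_s 4.65
ee_pos [ 531.007 -181.248   66.473]
tcp_rot [-1.10e-02  3.14e+00 -2.00e-03]
qpos [-4.300e-01  2.000e-01  1.578e+00 -1.000e-03  1.361e+00 -2.007e+00]
wrist_force [-1.39  -2.211  5.336]
moment [-0.293  0.128  0.034]
finger_gap 0.29958002991381116
grip_force 28.59858602285385
```

Request:
arm_command --hand '[0.2, 0.2, 0.2, 0.2, 0.2]' --translation '[[0, 0, 0.0008], [0, 0, 0], [0, 0, 0], [0, 0, 0], [0, 0, 0]]' --angular '[[0, 0, 0], [0, 0, 0], [0, 0, 0], [0, 0, 0], [0, 0, 0]]'

```text
time_s: 5.15
ee_pos: [530.9, -181.2, 66.5]
tcp_rot: [-0.011, 3.14, -0.002]
wrist_force: [0.9, -4.5, 2.9]
finger_gap: 0.296
grip_force: 28.3
```

Request:
arm_command --hand '[0.2, 0.2, 0.2, 0.2, 0.2]' --translation '[[0, -0.001, 0.0008], [0, 0, 0], [0, 0, 0], [0, 0, 0], [0, 0, 0]]' --angular '[[0, 0, 0], [0, 0, 0], [0, 0, 0], [0, 0, 0], [0, 0, 0]]'

```text
time_s: 5.65
ee_pos: [530.9, -181.3, 66.5]
tcp_rot: [-0.012, 3.141, 0.001]
wrist_force: [4.1, -2.2, -1.1]
finger_gap: 0.297
grip_force: 27.9
```

Request:
arm_command --hand '[0.2, 0.2, 0.2, 0.2, 0.2]' --translation '[[-0.0005, 0, 0], [0, 0, 0], [0, 0, 0], [0, 0, 0], [0, 0, 0]]' --angular '[[0, 0, -0.1], [0, 0, -0.1], [0, 0, -0.1], [0, 0, -0.1], [0, 0, -0.1]]'

```text
time_s: 6.15
ee_pos: [530.8, -181.4, 66.6]
tcp_rot: [0.772, 3.043, 0.001]
wrist_force: [5.5, -2.7, -0.7]
finger_gap: 0.297
grip_force: 27.8
```

```bash
python3 o.py
```

```text
time_s 6.15
ee_pos [ 530.846 -181.419   66.558]
tcp_rot [7.720e-01 3.043e+00 1.000e-03]
qpos [-4.310e-01  2.000e-01  1.578e+00  1.000e-03  1.362e+00 -1.505e+00]
wrist_force [ 5.487 -2.695 -0.744]
moment [-0.567 -0.948  0.064]
finger_gap 0.29679127892387613
grip_force 27.7512127161026
```

Request:
arm_command --hand '[0.2, 0.2, 0.2, 0.2, 0.2]' --translation '[[0.001, -0.0005, 0], [0, 0, 0], [0, 0, 0], [0, 0, 0], [0, 0, 0]]' --angular '[[0, 0, -0.06], [0, 0, -0.06], [0, 0, -0.06], [0, 0, -0.06], [0, 0, -0.06]]'

```text
time_s: 6.65
ee_pos: [530.9, -181.6, 66.5]
tcp_rot: [-1.216, -2.896, -0.001]
wrist_force: [2.1, -2.5, 0.1]
finger_gap: 0.3
grip_force: 28.0
```

Request:
arm_command --hand '[0.2, 0.2, 0.2, 0.2, 0.2]' --translation '[[0, 0, 0], [0, 0, 0], [0, 0, 0], [0, 0, 0], [0, 0, 0]]' --angular '[[0, 0, -0.06], [0, 0, -0.06], [0, 0, -0.06], [0, 0, -0.06], [0, 0, -0.06]]'

```text
time_s: 7.15
ee_pos: [530.8, -181.7, 66.5]
tcp_rot: [-1.635, -2.682, -0.001]
wrist_force: [2.4, -1.9, 0.3]
finger_gap: 0.296
grip_force: 28.0
```

```bash
python3 o.py
```

```text
time_s 7.15
ee_pos [ 530.821 -181.668   66.528]
tcp_rot [-1.635e+00 -2.682e+00 -1.000e-03]
qpos [-4.310e-01  2.020e-01  1.576e+00  1.000e-03  1.365e+00 -9.070e-01]
wrist_force [ 2.418 -1.939  0.26 ]
moment [-0.461 -0.552  0.036]
finger_gap 0.29590035196740755
grip_force 27.989948093891144
```

Request:
arm_command --hand '[0.2, 0.2, 0.2, 0.2, 0.2]' --translation '[[0.0005, -0.0005, 0], [0, 0, 0], [0, 0, 0], [0, 0, 0], [0, 0, 0]]' --angular '[[0, 0, -0.05], [0, 0, -0.05], [0, 0, -0.05], [0, 0, -0.05], [0, 0, -0.05]]'

```text
time_s: 7.65
ee_pos: [530.8, -181.8, 66.5]
tcp_rot: [-1.955, -2.456, -0.0]
wrist_force: [2.3, -2.2, 1.2]
finger_gap: 0.3
grip_force: 28.1
```

Request:
arm_command --hand '[0.2, 0.2, 0.2, 0.2, 0.2]' --translation '[[0, 0, 0], [0, 0, 0], [0, 0, 0], [0, 0, 0], [0, 0, 0]]' --angular '[[0, 0, -0.05], [0, 0, -0.05], [0, 0, -0.05], [0, 0, -0.05], [0, 0, -0.05]]'

```text
time_s: 8.15
ee_pos: [530.7, -181.8, 66.6]
tcp_rot: [-2.246, -2.193, 0.001]
wrist_force: [0.7, -1.5, 2.7]
finger_gap: 0.3
grip_force: 28.3
```

Request:
arm_command --hand '[0.2, 0.2, 0.2, 0.2, 0.2]' --translation '[[0, 0, 0], [0, 0, 0], [0, 0, 0], [0, 0, 0], [0, 0, 0]]' --angular '[[0, 0, -0.05], [0, 0, -0.05], [0, 0, -0.05], [0, 0, -0.05], [0, 0, -0.05]]'

```text
time_s: 8.65
ee_pos: [530.6, -181.8, 67.0]
tcp_rot: [-2.502, -1.896, 0.001]
wrist_force: [-0.1, -0.3, 3.7]
finger_gap: 0.3
grip_force: 28.5
```

```bash
python3 o.py
```

```text
time_s 8.65
ee_pos [ 530.607 -181.846   67.034]
tcp_rot [-2.502e+00 -1.896e+00  1.000e-03]
qpos [-0.431  0.202  1.574  0.     1.368 -0.158]
wrist_force [-0.128 -0.31   3.677]
moment [-0.337 -0.067  0.083]
finger_gap 0.3000567047148124
grip_force 28.47086638212204
```

Request:
arm_command --hand '[0.2, 0.2, 0.2, 0.2, 0.2]' --translation '[[0, 0, 0], [0, 0, 0], [0, 0, 0], [0, 0, 0], [0, 0, 0]]' --angular '[[0, 0, -0.05], [0, 0, -0.05], [0, 0, -0.05], [0, 0, 0], [0, 0, 0]]'

```text
time_s: 9.15
ee_pos: [530.6, -181.8, 67.3]
tcp_rot: [-2.635, -1.707, 0.002]
wrist_force: [-2.4, -0.9, 5.8]
finger_gap: 0.298
grip_force: 28.6
```

```bash
python3 o.py
```

```text
time_s 9.15
ee_pos [ 530.559 -181.843   67.266]
tcp_rot [-2.635e+00 -1.707e+00  2.000e-03]
qpos [-0.431  0.202  1.574  0.     1.368 -0.01 ]
wrist_force [-2.388 -0.874  5.799]
moment [-0.204  0.034 -0.012]
finger_gap 0.29756283353171675
grip_force 28.649568557739258
```

Contact showed as the knob began to rise, z 66.5 → 67.3. That is about 0.73 mm against the spring, or roughly 4.4 N. Releasing, rising and moving to the left knob.

Request:
arm_command --hand '[0.5, 0.6, 0.7, 0.7, 0.7]' --translation '[[0, 0, 0], [0, 0, 0], [0, 0, 0], [0, 0, 0.01], [0, 0, 0.03]]' --angular '[[0, 0, 0], [0, 0, 0], [0, 0, 0], [0, 0, 0], [0, 0, 0]]'

```text
time_s: 9.65
ee_pos: [528.9, -181.3, 103.8]
tcp_rot: [-2.631, -1.703, 0.007]
wrist_force: [0.3, -0.2, 0.1]
finger_gap: 0.699
grip_force: 0.0
```

Request:
arm_command --hand '[0.7, 0.7, 0.7, 0.7, 0.7]' --translation '[[0, 0, 0.03], [0, 0, 0.03], [0, 0, 0.03], [0, 0, 0.03], [0, 0, 0.005]]' --angular '[[0, 0, 0.14], [0, 0, 0.14], [0, 0, 0.14], [0, 0, 0.14], [0, 0, 0.14]]'

```text
time_s: 10.15
ee_pos: [533.1, -183.2, 238.0]
tcp_rot: [1.879, 2.506, 0.004]
wrist_force: [0.6, 0.7, 0.5]
finger_gap: 0.698
grip_force: 0.0
```

Request:
arm_command --hand '[0.7, 0.7, 0.7, 0.7, 0.7]' --translation '[[0.004, 0.016, 0], [0.004, 0.016, 0], [0.004, 0.016, 0], [0.004, 0.016, 0], [0.004, 0.016, 0]]' --angular '[[0, 0, 0.14], [0, 0, 0.14], [0, 0, 0.14], [0, 0, 0.14], [0, 0, 0.14]]'

```text
time_s: 10.65
ee_pos: [551.4, -101.8, 232.6]
tcp_rot: [0.909, 3.007, 0.0]
wrist_force: [-0.2, 0.2, 0.4]
finger_gap: 0.702
grip_force: 0.0
```

Request:
arm_command --hand '[0.7, 0.7, 0.7, 0.7, 0.7]' --translation '[[0.004, 0.016, 0], [0.004, 0.016, 0], [0.004, 0.016, 0], [0.004, 0.016, 0], [0.004, 0.016, 0]]' --angular '[[0, 0, 0.14], [0, 0, 0.14], [0, 0, 0.14], [0, 0, 0.14], [0, 0, 0.14]]'

```text
time_s: 11.15
ee_pos: [571.4, -21.8, 232.6]
tcp_rot: [-0.178, 3.136, 0.0]
wrist_force: [0.0, 0.3, 0.3]
finger_gap: 0.7
grip_force: 0.0
```

Request:
arm_command --hand '[0.7, 0.7, 0.7, 0.7, 0.7]' --translation '[[0.004, 0.016, 0], [0.004, 0.016, 0], [0.004, 0.016, 0], [0.004, 0.016, 0], [0.0015, 0.0185, 0]]' --angular '[[0, 0, 0], [0, 0, 0], [0, 0, 0], [0, 0, 0], [0, 0, 0]]'

```text
time_s: 11.65
ee_pos: [589.3, 61.0, 231.8]
tcp_rot: [0.166, -3.137, 0.0]
wrist_force: [0.1, -0.2, -1.0]
finger_gap: 0.702
grip_force: 0.0
```

```bash
python3 w.py w2
```

```text
cam [[-0.11, 0.95, 0.28, 518.26], [0.99, 0.1, 0.03, 53.43], [0.0, 0.28, -0.96, 375.29]]
(array([ 5., 98.]), np.int32(330), array([ 531.9, -168.7,   89.3]), array([ 532.9, -169.2]), array([ 9.8, 27.2]), 88.2)
(array([287., 194.]), np.int32(781), array([586. ,  62. ,  92.2]), array([587.6,  62.2]), array([25.8, 26. ]), 43.9)
(array([108., 210.]), np.int32(559), array([615.3, -86.3,  92.1]), array([613.9, -86.9]), array([76.5,  9.8]), 81.2)
(array([171., 242.]), np.int32(426), array([638.8, -32.3,  90.9]), array([643. , -30.8]), array([56.1, 20.1]), 28.6)
(array([236., 284.]), np.int32(200), array([673.5,  25.4,  89.1]), array([675.7,  24.6]), array([10. , 35.5]), 0.3)
any [ 4. 98.] [  0  81  12  37 263] [ 531.7 -168.6   90.4] ((533.5281372070312, -169.4222869873047), (9.666807174682617, 28.156024932861328), 86.02044677734375)
any [287. 195.] [266 175  42  42 996] [586.9  62.2  92.7] ((587.8323974609375, 62.37751007080078), (26.287473678588867, 26.056472778320312), 43.90476989746094)
any [ 78. 204.] [ 59 200  36  10 121] [ 612.9 -112.    91.2] ((613.0552978515625, -111.29985809326172), (3.27419114112854, 30.41147804260254), 0.3669208884239197)
any [116. 212.] [ 95 201  42  22 217] [616.3 -79.   91.6] ((616.2266845703125, -78.41656494140625), (36.97908401489258, 6.803443908691406), 65.99523162841797)
any [169. 242.] [137 214  55  61 413] [638.9 -34.4  91.3] ((638.7109375, -33.81305694580078), (66.76467895507812, 20.839719772338867), 32.510650634765625)
any [235. 285.] [216 278  41  16 275] [673.9  25.1  91.6] ((675.73291015625, 25.461883544921875), (36.53980255126953, 9.887414932250977), 89.87315368652344)
[589.2  64.1 231.8] [-0.172  3.137  0.005] [ 0.011  0.182  1.263  0.003  1.696 -1.669] [-0.67  1.68  0.17] [0.1   0.006 0.041]
```

Request:
arm_command --hand '[0.7, 0.7, 0.7, 0.7, 0.7]' --translation '[[0, 0, -0.02], [0, 0, -0.02], [0, 0, -0.02], [0, 0, -0.02], [0, 0, -0.02]]' --angular '[[0, 0, 0.132], [0, 0, 0.132], [0, 0, 0.132], [0, 0, 0.132], [0, 0, 0.132]]'

```text
time_s: 12.2
ee_pos: [589.0, 60.1, 131.2]
tcp_rot: [1.183, -2.91, 0.0]
wrist_force: [0.7, 0.3, 0.1]
finger_gap: 0.701
grip_force: 0.0
```

Request:
arm_command --hand '[0.7, 0.7, 0.7, 0.7, 0.7]' --translation '[[0, 0, -0.01], [0, 0, 0], [0, 0, 0], [0, 0, 0], [0, 0, 0]]' --angular '[[0, 0, 0], [0, 0, 0], [0, 0, 0], [0, 0, 0], [0, 0, 0]]'

```text
time_s: 12.7
ee_pos: [589.7, 59.9, 123.5]
tcp_rot: [-1.174, 2.911, -0.001]
wrist_force: [-1.2, 1.2, -0.6]
finger_gap: 0.697
grip_force: 0.0
```

```bash
python3 o.py
```

```text
time_s 12.7
ee_pos [589.743  59.927 123.473]
tcp_rot [-1.174e+00  2.911e+00 -1.000e-03]
qpos [ 0.006  0.224  1.431  0.     1.484 -2.332]
wrist_force [-1.243  1.239 -0.564]
moment [-0.02  -0.029 -0.001]
finger_gap 0.696559867126116
grip_force 0.0
```

Request:
arm_command --hand '[0.6, 0.5, 0.5, 0.5, 0.5]' --translation '[[-0.0015, 0.0015, -0.016], [0, 0, -0.016], [0, 0, -0.016], [0, 0, -0.008], [0, 0, 0]]' --angular '[[0, 0, 0], [0, 0, 0], [0, 0, 0], [0, 0, 0], [0, 0, 0]]'

```text
time_s: 13.2
ee_pos: [586.7, 61.4, 64.9]
tcp_rot: [1.175, -2.911, -0.001]
wrist_force: [-0.6, 1.1, 0.3]
finger_gap: 0.497
grip_force: 0.0
```

Request:
arm_command --hand '[0.4, 0.3, 0.2, 0.2, 0.2]' --translation '[[0, 0, 0], [0, 0, 0.0005], [0, 0, 0.0005], [0, 0, 0.0004], [0, 0, 0]]' --angular '[[0, 0, 0], [0, 0, 0], [0, 0, 0], [0, 0, 0], [0, 0, 0]]' --force 25

```text
time_s: 13.7
ee_pos: [587.8, 61.7, 67.7]
tcp_rot: [-1.175, 2.912, 0.0]
wrist_force: [0.9, 2.2, -0.4]
finger_gap: 0.304
grip_force: 26.5
```

Request:
arm_command --hand '[0.2, 0.2, 0.2, 0.2, 0.2]' --translation '[[0, 0, 0], [0, 0, 0], [0, 0, 0], [0, 0, 0], [0, 0, 0]]' --angular '[[0, 0, 0], [0, 0, 0], [0, 0, 0], [0, 0, 0], [0, 0, 0]]'

```text
time_s: 14.2
ee_pos: [587.8, 61.7, 67.7]
tcp_rot: [-1.175, 2.912, 0.0]
wrist_force: [0.9, 2.8, -0.3]
finger_gap: 0.301
grip_force: 26.6
```

```bash
python3 o.py
```

```text
time_s 14.2
ee_pos [587.824  61.699  67.68 ]
tcp_rot [-1.175  2.912  0.   ]
qpos [ 8.000e-03  2.620e-01  1.500e+00  1.000e-03  1.379e+00 -2.330e+00]
wrist_force [ 0.855  2.805 -0.326]
moment [ 0.504 -0.336  0.038]
finger_gap 0.30076299689389935
grip_force 26.59479171037674
```

Request:
arm_command --hand '[0.2, 0.2, 0.2, 0.2, 0.2]' --translation '[[0, 0.0005, 0], [0, 0, 0], [0, 0, 0], [0, 0, 0], [0, 0, 0]]' --angular '[[0, 0, -0.1], [0, 0, -0.1], [0, 0, -0.1], [0, 0, -0.1], [0, 0, -0.1]]'

```text
time_s: 14.7
ee_pos: [587.7, 61.8, 67.6]
tcp_rot: [-0.412, 3.114, -0.0]
wrist_force: [2.2, 1.7, -0.2]
finger_gap: 0.302
grip_force: 26.7
```

```bash
python3 o.py|grep -E "ee|wrist|mom"
```

```text
ee_pos [587.745  61.774  67.634]
wrist_force [ 2.155  1.713 -0.2  ]
moment [ 0.331 -0.306  0.052]
```

Request:
arm_command --hand '[0.2, 0.2, 0.2, 0.2, 0.2]' --translation '[[0, 0, 0], [0, 0, 0], [0, 0, 0], [0, 0, 0], [0, 0, 0]]' --angular '[[0, 0, -0.05], [0, 0, -0.05], [0, 0, -0.05], [0, 0, -0.05], [0, 0, -0.05]]'

```text
time_s: 15.2
ee_pos: [587.7, 61.8, 67.7]
tcp_rot: [-0.024, 3.141, -0.0]
wrist_force: [2.4, 2.1, 0.4]
finger_gap: 0.3
grip_force: 26.8
```

```bash
python3 o.py|grep -E "ee|wrist|mom"
```

```text
ee_pos [587.746  61.791  67.681]
wrist_force [2.418 2.091 0.435]
moment [ 0.25  -0.264  0.079]
```

Request:
arm_command --hand '[0.2, 0.2, 0.2, 0.2, 0.2]' --translation '[[0, 0, 0], [0, 0, 0], [0, 0, 0], [0, 0, 0], [0, 0, 0]]' --angular '[[0, 0, -0.05], [0, 0, -0.05], [0, 0, -0.05], [0, 0, -0.05], [0, 0, -0.05]]'

```text
time_s: 15.7
ee_pos: [587.8, 61.8, 68.1]
tcp_rot: [0.368, 3.119, -0.0]
wrist_force: [-0.0, 2.9, 1.7]
finger_gap: 0.301
grip_force: 27.0
```

```bash
python3 o.py|grep -E "ee|wrist|mom"
```

```text
ee_pos [587.758  61.832  68.105]
wrist_force [-0.     2.881  1.733]
moment [ 0.26  -0.149  0.056]
```

Request:
arm_command --hand '[0.2, 0.2, 0.2, 0.2, 0.2]' --translation '[[0, 0, 0], [0, 0, 0], [0, 0, 0], [0, 0, 0], [0, 0, 0]]' --angular '[[0, 0, -0.05], [0, 0, -0.05], [0, 0, -0.05], [0, 0, 0], [0, 0, 0]]'

```text
time_s: 16.2
ee_pos: [587.8, 61.9, 68.3]
tcp_rot: [0.596, 3.083, 0.0]
wrist_force: [0.5, 1.7, 4.9]
finger_gap: 0.298
grip_force: 27.3
```

```bash
python3 o.py|grep -E "ee|wrist|mom"
```

```text
ee_pos [587.779  61.871  68.333]
wrist_force [0.455 1.75  4.886]
moment [ 0.267  0.018 -0.057]
```

Request:
arm_command --hand '[0.5, 0.6, 0.7, 0.7, 0.7]' --translation '[[0, 0, 0], [0, 0, 0], [0, 0, 0], [0, 0, 0.01], [0, 0, 0.03]]' --angular '[[0, 0, 0], [0, 0, 0], [0, 0, 0], [0, 0, 0], [0, 0, 0]]'

```text
time_s: 16.7
ee_pos: [584.7, 61.7, 104.0]
tcp_rot: [-0.596, -3.076, 0.003]
wrist_force: [0.2, 0.5, -0.4]
finger_gap: 0.697
grip_force: 0.0
```

Request:
arm_command --hand '[0.7, 0.7, 0.7, 0.7, 0.7]' --translation '[[0, 0, 0.04], [0, 0, 0.04], [-0.01, -0.01, 0.03], [-0.02, -0.022, 0], [-0.022, -0.025, 0]]' --angular '[[0, 0, 0], [0, 0, 0], [0, 0, 0.05], [0, 0, 0.05], [0, 0, 0.052]]'

```text
time_s: 17.2
ee_pos: [535.8, 4.6, 219.9]
tcp_rot: [0.355, 3.117, -0.0]
wrist_force: [0.8, -0.6, 0.0]
finger_gap: 0.699
grip_force: 0.0
```

Request:
arm_command --hand '[0.7, 0.7, 0.7, 0.7, 0.7]' --translation '[[-0.022, -0.026, 0], [-0.0235, -0.026, 0], [0, 0, 0], [0, 0, 0], [0, 0, 0]]' --angular '[[0, 0, 0], [0, 0, 0], [0, 0, 0], [0, 0, 0], [0, 0, 0]]'

```text
time_s: 17.7
ee_pos: [490.5, -46.6, 217.7]
tcp_rot: [0.361, 3.12, 0.001]
wrist_force: [1.1, -0.4, -0.7]
finger_gap: 0.694
grip_force: 0.0
```

```bash
python3 - <<'E'
from m import *
c=cam("wrist"); P=pts(c); f=c["frame"].astype(int); cv2.imwrite("pics/w3.png",c["frame"][...,::-1])
for lo,hi in ((62,72),(36,45),(48,57),(10,19)):
    m=(P[...,2]>lo)&(P[...,2]<hi)&(f.min(-1)>100)
    k,l,s,ce=cv2.connectedComponentsWithStats(m.astype(np.uint8))
    for i in range(1,k):
        if s[i,4]>250: q=P[l==i]; print(lo,ce[i].round(),s[i,4],q.mean(0).round(1),np.round(np.hstack([np.array(x).ravel() for x in cv2.minAreaRect(q[:,:2].astype(np.float32))]),1))
E
python3 o.py
```

```text
62 [159.  70.] 948 [ 370.  -119.8   66.7] [ 370.  -120.1   36.2   16.1   23.4]
62 [286. 195.] 746 [491.3 -45.8  66.5] [491.9 -45.8  15.6  35.1  76.4]
36 [133.  28.] 3046 [ 328.5 -138.6   40.8] [ 327.4 -138.4   45.6   50.2   22.8]
36 [473.  28.] 3005 [392.7 138.3  40.9] [391.1 139.7  49.9  45.6  11.8]
36 [ 7. 65.] 717 [ 328.6 -256.5   40.6] [ 326.1 -252.9   19.8   47.7   66.5]
36 [286. 224.] 1040 [525.2 -53.8  40.6] [525.2 -53.6  49.8  20.8  76.5]
48 [285. 281.] 17973 [578.1 -66.9  52.7] [618.6 -73.3 299.3 170.8  76.8]
10 [ 8. 17.] 502 [ 282.6 -256.4   14.7] [ 282.3 -256.7   18.2   29.1   78.2]
10 [519.  25.] 558 [396.6 193.7  14.9] [396.3 194.5  16.6  30.2  10.9]
10 [183.  72.] 1436 [ 368.2 -114.2   14.6] [ 368.3 -120.8   45.5   50.2   24. ]
10 [286. 183.] 1406 [491.8 -45.5  14.7] [493.4 -45.9  50.   44.6  77.7]
time_s 17.75
ee_pos [490.528 -46.44  217.532]
tcp_rot [3.600e-01 3.121e+00 1.000e-03]
qpos [-0.21  -0.038  1.526  0.     1.653 -1.551]
wrist_force [ 0.265  0.372 -0.835]
moment [-0.049  0.01  -0.059]
finger_gap 0.6985137303217874
grip_force 0.0
```

View pics/w3.png

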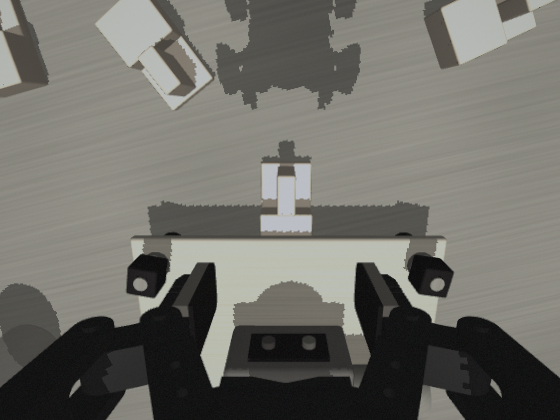

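The picture shows the fin at (286,195), in line with the tool, with the block's rear still under the plate edge at (286,235). The knobs are at (147,275) and (430,275). Descending on the fin at (492,-46).

Request:
arm_command --hand '[0.5, 0.42, 0.42, 0.42, 0.42]' --translation '[[0.0013, 0, -0.04], [0, 0, -0.04], [0, 0, -0.04], [0, 0, -0.03], [0, 0, -0.02]]' --angular '[[0, 0, 0], [0, 0, 0], [0, 0, 0], [0, 0, 0], [0, 0, 0]]'

```text
time_s: 18.25
ee_pos: [490.0, -45.8, 44.1]
tcp_rot: [-0.358, -3.116, -0.001]
wrist_force: [-0.7, 0.2, 0.8]
finger_gap: 0.418
grip_force: 0.0
```

Request:
arm_command --hand '[0.42, 0.42, 0.42, 0.42, 0.42]' --translation '[[0, 0, -0.01], [0, 0, -0.004], [0, 0, 0], [0, 0, 0], [0, 0, 0]]' --angular '[[0, 0, 0], [0, 0, 0], [0, 0, 0], [0, 0, 0], [0, 0, 0]]'

```text
time_s: 18.75
ee_pos: [492.4, -47.2, 34.8]
tcp_rot: [0.361, 3.118, -0.0]
wrist_force: [0.6, -0.0, -0.1]
finger_gap: 0.416
grip_force: 0.0
```

Request:
arm_command --hand '[0.3, 0.2, 0.1, 0.1, 0.1]' --translation '[[0, 0, 0], [0, 0, 0], [0, 0, 0], [0, 0, 0], [0, 0, 0]]' --angular '[[0, 0, 0], [0, 0, 0], [0, 0, 0], [0, 0, 0], [0, 0, 0]]' --force 30

```text
time_s: 19.25
ee_pos: [491.8, -46.7, 34.2]
tcp_rot: [0.361, 3.119, 0.001]
wrist_force: [0.1, 3.4, 5.4]
finger_gap: 0.186
grip_force: 30.4
```

```bash
python3 o.py
```

```text
time_s 19.25
ee_pos [491.844 -46.728  34.17 ]
tcp_rot [3.610e-01 3.119e+00 1.000e-03]
qpos [-2.100e-01  9.100e-02  1.773e+00  1.000e-03  1.276e+00 -1.551e+00]
wrist_force [0.104 3.351 5.391]
moment [0.455 0.05  0.138]
finger_gap 0.18649465755008965
grip_force 30.403466820716858
```

Request:
arm_command --hand '[0.1, 0.1, 0.1, 0.1, 0.1]' --translation '[[0, 0, 0.001], [0, 0, 0], [-0.001, 0.00023, 0], [-0.002, 0.00047, 0], [-0.003, 0.0007, 0]]' --angular '[[0, 0, 0], [0, 0, 0], [0, 0, 0], [0, 0, 0], [0, 0, 0]]'

```text
time_s: 19.75
ee_pos: [485.3, -46.3, 34.2]
tcp_rot: [0.362, 3.12, -0.002]
wrist_force: [3.3, -1.2, -1.2]
finger_gap: 0.181
grip_force: 29.4
```

Request:
arm_command --hand '[0.1, 0.1, 0.1, 0.1, 0.1]' --translation '[[-0.004, 0.00094, 0], [-0.004, 0.00094, 0], [-0.004, 0.00094, 0], [-0.004, 0.00094, 0], [-0.004, 0.00094, 0]]' --angular '[[0, 0, 0], [0, 0, 0], [0, 0, 0], [0, 0, 0], [0, 0, 0]]'

```text
time_s: 20.25
ee_pos: [464.1, -40.8, 34.2]
tcp_rot: [-0.362, -3.119, -0.0]
wrist_force: [0.8, -0.6, 0.3]
finger_gap: 0.179
grip_force: 29.7
```

```bash
python3 o.py
```

```text
time_s 20.25
ee_pos [464.144 -40.792  34.228]
tcp_rot [-0.362 -3.119 -0.   ]
qpos [-0.209  0.032  1.835 -0.     1.276 -1.549]
wrist_force [ 0.779 -0.557  0.276]
moment [-0.026 -0.328 -0.034]
finger_gap 0.17933296536116097
grip_force 29.666707813739777
```

Sliding smoothly. Another 25 mm, then let go and retreat upward.

Request:
arm_command --hand '[0.1, 0.1, 0.1, 0.1, 0.1]' --translation '[[-0.005, 0.0012, 0], [-0.005, 0.0012, 0], [-0.005, 0.0012, 0], [-0.005, 0.0012, 0], [-0.004, 0.0009, 0]]' --angular '[[0, 0, 0], [0, 0, 0], [0, 0, 0], [0, 0, 0], [0, 0, 0]]'

```text
time_s: 20.75
ee_pos: [440.5, -35.1, 34.3]
tcp_rot: [-0.362, -3.12, -0.0]
wrist_force: [0.9, -0.2, -0.6]
finger_gap: 0.184
grip_force: 29.6
```

Request:
arm_command --hand '[0.1, 0.1, 0.3, 0.4, 0.4]' --translation '[[0, 0, 0], [0, 0, 0], [0, 0, 0], [0, 0, 0], [0, 0, 0]]' --angular '[[0, 0, 0], [0, 0, 0], [0, 0, 0], [0, 0, 0], [0, 0, 0]]'

```text
time_s: 21.25
ee_pos: [441.4, -35.3, 34.3]
tcp_rot: [0.362, 3.121, 0.0]
wrist_force: [0.1, 0.2, 0.8]
finger_gap: 0.401
grip_force: 0.0
```

Request:
arm_command --hand '[0.4, 0.4, 0.4, 0.4, 0.4]' --translation '[[0, 0, 0.01], [0, 0, 0.03], [0, 0, 0.04], [0, 0, 0.04], [0, 0, 0.04]]' --angular '[[0, 0, 0], [0, 0, 0], [0, 0, 0], [0, 0, 0], [0, 0, 0]]'

```text
time_s: 21.75
ee_pos: [441.1, -35.3, 196.7]
tcp_rot: [0.362, 3.12, -0.0]
wrist_force: [1.4, -0.3, 1.0]
finger_gap: 0.398
grip_force: 0.0
```

```bash
python3 - <<'E'
from m import *
c=cam("wrist"); P=pts(c); f=c["frame"].astype(int); cv2.imwrite("pics/w4.png",c["frame"][...,::-1])
for lo,hi in ((62,72),(36,45),(46,58)):
    m=(P[...,2]>lo)&(P[...,2]<hi)&(f.min(-1)>100)
    k,l,s,ce=cv2.connectedComponentsWithStats(m.astype(np.uint8))
    for i in range(1,k):
        if s[i,4]>250: 
            q=P[l==i]; print(lo,ce[i].round(),s[i,4],q.mean(0).round(1),np.round(np.hstack([np.array(x).ravel() for x in cv2.minAreaRect(q[:,:2].astype(np.float32))]),1))
            if lo==46: A=np.c_[q[:,:2],np.ones(len(q))]; print("slope",np.linalg.lstsq(A,q[:,2],rcond=None)[0])
for n in ("scene","side"):
    for t,c in (("before",dict(np.load(f"{n}0.npz"))),("now",cam(n))):
        P=pts(c); f=c["frame"].astype(int)
        m=(abs(P[...,2]-52)<5)&(f.min(-1)>110)
        k,l,s,ce=cv2.connectedComponentsWithStats(m.astype(np.uint8)); i=1+np.argmax(s[1:,4]); q=P[l==i]
        A=np.c_[q[:,:2]-[631,-77],np.ones(len(q))]; print(n,t,np.linalg.lstsq(A,q[:,2],rcond=None)[0].round(4),cv2.minAreaRect(q[:,:2].astype(np.float32)))
E
python3 o.py
```

```text
62 [547.  62.] 586 [382.4 177.   66.7] [382.7 178.3  16.   22.8  12.3]
62 [156. 137.] 952 [ 369.6 -119.7   66.6] [ 369.7 -120.    36.1   16.    23.8]
62 [286. 199.] 850 [439.9 -34.4  66.6] [440.2 -34.5  15.5  35.   76.8]
36 [129.  88.] 3432 [ 326.8 -137.7   40.7] [ 327.  -138.6   45.9   50.2   23.1]
36 [479.  86.] 3377 [390.2 139.   40.9] [391.  139.6  50.2  45.5  12.5]
36 [  5. 131.] 374 [ 333.2 -254.5   40.5] [ 330.9 -251.7   14.2   36.6   64.9]
36 [286. 242.] 2479 [485.1 -44.9  40.6] [485.4 -44.9  50.   44.5  77. ]
46 [408. 306.] 837 [568.9  52.5  52.4] [571.7  53.9  73.2  22.   76.1]
slope [ 3.56272618e-02 -1.01173337e-02  3.26382625e+01]
46 [164. 305.] 684 [ 516.5 -167.7   52.3] [ 518.5 -169.5   65.9   20.7   76.2]
slope [ 3.16924354e-02 -6.46654569e-03  3.48704362e+01]
46 [287. 332.] 5462 [570.4 -63.7  52.5] [574.9 -67.7 107.7  86.6  78.8]
slope [ 3.45890319e-03 -4.76301956e-04  5.04727184e+01]
46 [161. 404.] 553 [ 626.7 -210.    52.5] [ 625.1 -205.6   20.1   60.5   39.6]
slope [-1.13033006e-02 -8.34083289e-03  5.78630740e+01]
scene before [-5.00000e-03  1.90000e-03  5.24614e+01] ((631.3059692382812, -77.99166870117188), (299.51580810546875, 201.8032989501953), 76.77082061767578)
scene now [-2.80000e-03  5.00000e-04  5.22842e+01] ((632.1159057617188, -78.48985290527344), (299.4233703613281, 201.2019500732422), 76.66276550292969)
side before [-2.00000e-04 -6.00000e-04  5.17822e+01] ((630.7947998046875, -76.23440551757812), (304.6062927246094, 198.8999481201172), 76.50167083740234)
side now [ 1.50000e-03 -1.00000e-04  5.15892e+01] ((631.5732421875, -75.86616516113281), (302.6462707519531, 199.5281982421875), 76.74417114257812)
time_s 21.9
ee_pos [443.383 -35.725 198.979]
tcp_rot [ 3.610e-01  3.112e+00 -1.000e-03]
qpos [-0.208 -0.148  1.664  0.     1.617 -1.548]
wrist_force [-0.483 -1.389 -1.188]
moment [-0.023  0.044 -0.007]
finger_gap 0.4024706372257428
grip_force 0.0
```

View pics/w4.png

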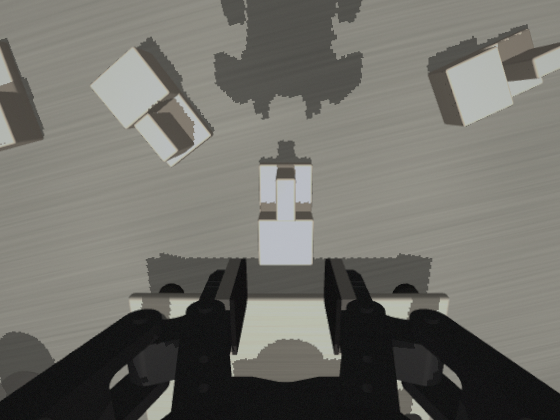

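The picture shows the block standing clear of the plate edge, its rear at (286,262) against the edge at about (286,297). The plate tilt changed only about 0.002 rad and the mill moved about 1 mm. I'll let it settle, then hand in.

Request:
arm_command --hand '[0.4, 0.4, 0.4, 0.4, 0.4]' --translation '[[0, 0, 0], [0, 0, 0], [0, 0, 0], [0, 0, 0], [0, 0, 0]]' --angular '[[0, 0, 0], [0, 0, 0], [0, 0, 0], [0, 0, 0], [0, 0, 0]]'

```text
time_s: 22.4
ee_pos: [440.9, -35.2, 193.6]
tcp_rot: [-0.362, -3.119, -0.0]
wrist_force: [0.1, -0.0, -0.3]
finger_gap: 0.402
grip_force: 0.0
```

```bash
python3 -c "
from plant import r
print(r.sign_off())"
```

```text
the job is handed in; nothing more can be done
None
```

I handed the job in at 22.4 s (no verdict came back): both front feet bear at an estimated 4–6 N each, the block stands about 25 mm clear of the plate's front edge, and the mill moved about 1 mm and stayed level within about 0.3° by the cameras.

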